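# Index the vial carousel to its third click and hold it

## Task

Pull the autosampler's drawer right out by its black bar handle. Then grip the black knob in the middle of the vial carousel and turn it to the third click clockwise (seen from above) from its home stop, without running on to the fourth; it may be parked at home or at the first click when you start. Finish while holding: keep the knob gripped and still at the third click, drawer open, and leave the vial rack, the amber bottle and the tip box where they stand.

Things in the scene. Friction and masses are not known exactly. Their poses are not given: they have to be found in the camera images.
- sampler_drawer0 (a joint): How far the drawer is out, m: 0 shut, 0.182 at its end stop. Slides freely (about 1 N of friction plus 4 N per m/s) and stays where it is left.
- sampler_drawer0_handle (a point): Middle of the black bar handle on the drawer of the beige module (260 deep x 300 wide x 135 mm high, fixed, turned a little): a round bar about 10 mm thick, 120 mm long along y, 97 mm above the bench, 30 mm clear of the drawer front behind it; the front rises 28 mm above the bar's middle. -x is the way the drawer slides out, +z up. Moves with the drawer. Pinch it from above.
- index_knob: Black bar knob fixed on top of the vial carousel, on its vertical axis: 50 mm long (its x), 18 wide (its y), 46 tall, white pointer line on its -x half. Origin on the axis, 15 mm below the knob's top, about 99 mm above the bench: put the TCP here. It lies 130 mm behind (+x of) the bar handle and comes out with the drawer. The carousel and vial caps are 30 mm or more below this origin.
- carousel (a joint): Turn of carousel and knob, rad, clockwise from above: 0 at the hard home stop (pointer straight out of the drawer, -x of the handle point, at the red mark on the white ring), a click every 24 degrees (0.419), the third at 1.257 (green mark), end stop at the sixth. The detent pulls into the nearest click with at most 0.08 N m, friction is far less; it stays in a click by itself.
- vial_rack: Loose pale vial rack, 70 x 150 x 28 mm with capped vials to 42 mm, standing on top of the module in the middle. Origin under its centre. Leave alone.
- amber_bottle: Loose amber bottle with a blue cap, 72 mm across, 130 mm high, on the bench, left of the drawer's path. Origin under its centre. Leave alone.
- tip_box: Loose blue pipette tip box, 87 x 122 x 59 mm, on the bench, right of the drawer's path. Origin under its centre. Leave alone.

How it is judged (in metres and radians):
On the way, in this order (a step that is already met when the one before it is completed fails the run):
1. the drawer is pulled right out, with the carousel still short of the third click (value of joint sampler_drawer0 above 0.155 m and value of joint carousel below 0.95 rad), for 0.2 s.
2. the knob is in the third click with the fingers gripping it (value of joint carousel between 1.147 and 1.367 rad and contact force between the fingers and index_knob above 5 N), for 0.3 s.
At the end, for the whole second after the job is handed in: The fingers hold the knob (more than 5 N of contact), it is still and within 0.11 rad (6 degrees) of the third click, 1.257 rad, and the drawer is at least 150 mm out (all of step 2 and velocity of joint carousel between -0.05 and 0.05 rad/s and value of joint sampler_drawer0 above 0.15 m); the arm keeps its last pose, push and grip.
It fails at once if the carousel is run on to the fourth click (value of joint carousel above 1.508 rad).
It fails at once if the vial rack is shifted by more than 20 mm or tipped (distance of vial_rack from where it was at the start of the episode above 0.02 m or angle between vial_rack's own z axis and vertical above 0.3 rad).
It fails at once if the amber bottle is shifted by more than 20 mm or tipped (distance of amber_bottle from where it was at the start of the episode above 0.02 m or angle between amber_bottle's own z axis and vertical above 0.3 rad).
It fails at once if the tip box is shifted by more than 20 mm or tipped (distance of tip_box from where it was at the start of the episode above 0.02 m or angle between tip_box's own z axis and vertical above 0.3 rad).
It also fails if it takes over 48 s, if anything falls off the work surface, if the arm or the gripper's body presses on something with over 40 N, if the wrist force passes 120 N, or if a joint passes its speed limit or range.

## Robot

A 6-joint arm with a two-finger parallel gripper is mounted at the origin on the work surface. World frame = base frame: x ahead of the robot, y to its left, z up, the work surface at z = 0. Lengths are in m, angles in degrees, forces in N, time in s.
With the tool pointing down it reaches from about 0.35 to 0.875 m from the base axis. Payload 4.2 kg.
Tool frame: the origin (TCP) lies between the finger pads, 19 mm behind the fingertips; this is the grasp point; z points along the fingers, y is the line along which they close (so a half turn about z gives the same grasp; the last joint's range is limited). The gripper opens to 87 mm and grips with 3 to 60 N. Pads are 19 mm wide; open, the fingers measure 117 mm over their backs; the gripper's body (75 mm by 190 mm) begins 51 mm behind the grasp point.
Start: joints at [85.921, 22.042, 0.453, 0, -68.411, -14.817], TCP at [0.202, 0.591, 0.241] pointing down, gripper open.
Joint ranges: [-179.83, 179.83], [-69.29, 118.12], [-61.27, 80.66], [-181.25, 117.63], [-171.15, -9.14], [-177.46, 177.46]. Speed limits (degrees/s): [159.86, 159.86, 180, 180, 180, 180].

## Interface

Orientations are given as a 3x3 rotation matrix whose columns are the frame's x, y, z axes.
In Python, from station import r, ticket, capture gives the robot as it stands (r), with the cameras as plain functions and the job (ticket).
- The arm moves only by the shell command python3 steer.py 'ROWS'. ROWS is a JSON list of rows, 1 to 8 of them, each of 7 numbers: the opening from 0.0 (shut) to 1.0 (fully open), then dx, dy, dz in m, then a rotation vector rx, ry, rz in degrees; each row is the pose to reach, as a shift and turn from the pose commanded when the command began, along the tool's axes at that moment; what a row does not reach only later rows make up. A row lasts 1/10 s, in which the tool goes at most 0.05 m and 8.59 degrees, less where a joint would pass 70% of its speed; a pose out of reach is approached as far as the arm can. The fingers move at their own pace and stop on an object; the grip force is fixed at half the most. Time passes only in rows, so rows that do not move let the fingers close. It prints the time, the measured TCP pose, the force, the opening and the grip force at its end.
- r.sense(): the state, without advancing time (a new reading comes with each control period).
- capture(name): name is "scene" or "top"; returns a dict with "pixels" (384x512x3 uint8, red, green, blue), "z_map" (384x512 float32, m along the optical axis (not along the pixel's ray), 0 where there is no reading), "K" (3x3 intrinsics, pixels), "distortion" ([k1, k2, p1, p2, k3] as OpenCV has them; the pictures are not rectified), "world_from_camera" (4x4, takes a point from camera to world coordinates). Camera axes: x right, y up, looking along -z (the intrinsics and any distortion apply to the point x, -y, -z); pixel columns grow to the right and rows downward; lengths in m; the calibration is good to about 2 mm. A picture is of the moment at which its call begins.
- ticket.finish_job(): hands the job in; it is judged then, once.
The state is a dict: "time_s": time; "joints": joint angles; "joint_velocities": joint speeds; "effort": joint torques, N m; "tcp_pos": TCP position; "ee_rot": TCP orientation; "wrist_force": force on the tool from outside, world axes, zero at the start; "moment": the same for the moment, N m; "gripper_width": opening from 0.0 (shut) to 1.0 (fully open); "gripper_force": force on a finger pad.
Only numpy, scipy, OpenCV 4.12 (cv2) and the standard library are available. Lean on these libraries where they do the work, as an engineer would, in place of code of your own. Each camera call takes 0.05 s, during which the arm holds its last target. There are 200 camera calls.

## Working session

There is one attempt and no reset: what is moved stays moved. The work goes in short steps, Python scripts to look and compute and a shell command to move; the robot and the scene stay as the last step left them, time stands still between calls to the robot, and variables do not carry over. Pictures are saved under pics/ and viewed, at most 10 in all, crops included, and the job is handed in when it is done.

```bash
mkdir -p pics; ls
python3 - <<'E'
from station import r, ticket, capture
import cv2,numpy as np
s=r.sense();print(s)
for n in("scene","top"):
    c=capture(n);cv2.imwrite(f"pics/{n}0.png",c["pixels"][:,:,::-1])
    np.savez(f"{n}0.npz",**c);print(n,c["K"],c["distortion"],c["world_from_camera"])
E
```

```text
pics
station.py
steer.py
{'time_s': 0.0, 'joints': array([ 8.59207390e+01,  2.20912925e+01,  3.78932453e-01, -2.83773404e-02,
       -6.84111035e+01, -1.48155551e+01]), 'joint_velocities': array([ 0.01882516,  0.07265155, -0.01067137, -0.06842747, -0.01867652,
        0.04016221]), 'effort': array([ 1.02050697e-03, -3.90666497e+01,  1.87403476e+01,  4.21983093e+00,
        1.10766073e-02, -1.95049847e-04]), 'tcp_pos': array([0.2022062 , 0.59078714, 0.24014976]), 'ee_rot': array([[ 9.46055505e-01, -3.24004023e-01, -6.12651241e-04],
       [-3.24004585e-01, -9.46053143e-01, -2.11658136e-03],
       [ 1.06180245e-04,  2.20090526e-03, -9.99997572e-01]]), 'wrist_force': array([ 0.0325204 , -0.40431981,  0.85869231]), 'moment': array([ 0.00067885, -0.00207897,  0.03410783]), 'gripper_force': 0.0, 'gripper_width': 0.997218711464679}
scene [[409.73998798   0.         253.67103429]
 [  0.         409.73998798 192.13068552]
 [  0.           0.           1.        ]] [-0.0523954  0.         0.         0.         0.       ] [[-0.37383147 -0.60340153  0.70438386  1.43951239]
 [ 0.92748409 -0.24715232  0.2805156   0.3383574 ]
 [ 0.00482656  0.75817038  0.65203863  0.85012735]
 [ 0.          0.          0.          1.        ]]
top [[419.4021477    0.         259.22000782]
 [  0.         419.4021477  193.61684418]
 [  0.           0.           1.        ]] [-0.14673547  0.          0.          0.          0.        ] [[-0.00461576  0.9974784  -0.07082046  0.56868372]
 [-0.99992641 -0.00380933  0.01151785  0.03142723]
 [ 0.01121903  0.07086842  0.99742258  1.26996644]
 [ 0.          0.          0.          1.        ]]
```

View pics/scene0.png

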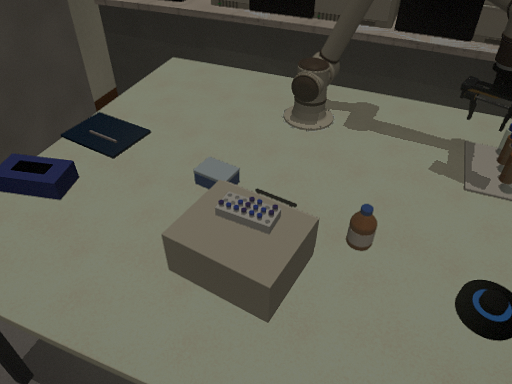

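View pics/top0.png

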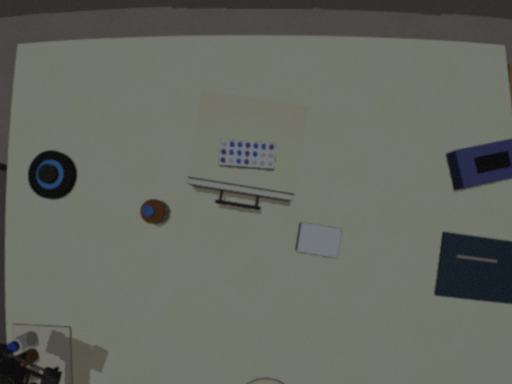

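The scene view shows the handle bar from (257,190) to (296,205). The top view shows it from (216,202) to (260,208), with the bottle at (154,211), the tip box at (319,240) and the rack on the module at (248,154). Next I measure the bar from both views.

```bash
cat > h.py <<'E'
import cv2,numpy as np
def ray(c,px):
    u=cv2.undistortPoints(np.array(px,float).reshape(-1,1,2),c["K"],c["distortion"])[:,0]
    T=c["world_from_camera"];d=np.c_[u[:,0],-u[:,1],-np.ones(len(u))]@T[:3,:3].T
    return T[:3,3],d
def plane(c,px,z):
    o,d=ray(c,px);return o+d*((z-o[2])/d[:,2])[:,None]
def tri(c1,p1,c2,p2):
    o1,d1=ray(c1,p1);o2,d2=ray(c2,p2);out=[]
    for a,b in zip(d1,d2):
        t=np.linalg.lstsq(np.c_[a,-b],o2-o1,rcond=None)[0]
        q1,q2=o1+t[0]*a,o2+t[1]*b;out.append([*(q1+q2)/2,np.linalg.norm(q1-q2)])
    return np.array(out)
def blobs(m,minarea=20):
    n,l,s,c=cv2.connectedComponentsWithStats(m.astype(np.uint8));return [(i,s[i],c[i]) for i in range(1,n) if s[i][4]>=minarea],l
def toolshift(s,p): return s["ee_rot"].T@(np.array(p)-s["tcp_pos"])
E
python3 - <<'E'
from h import *
np.set_printoptions(precision=4,suppress=True)
S=dict(np.load("scene0.npz"));T=dict(np.load("top0.npz"))
E={}
for n,c,(x0,y0,x1,y1) in(("S",S,(245,183,305,212)),("T",T,(208,196,270,214))):
    m=np.zeros((384,512),bool);g=c["pixels"].max(2);m[y0:y1,x0:x1]=g[y0:y1,x0:x1]<60
    b,l=blobs(m);print(n,[(list(s),ce) for _,s,ce in b])
    i=max(b,key=lambda t:t[1][4])[0]
    ys,xs=np.where(l==i);p=np.c_[xs,ys].astype(np.float32)
    vx,vy,a,bb=cv2.fitLine(p,cv2.DIST_HUBER,0,.01,.01).ravel()
    t=(p-[a,bb])@[vx,vy];e=np.array([[a,bb]]+0*np.zeros((2,2)))+np.array([t.min(),t.max()])[:,None]*[vx,vy]
    e=e[np.argsort(e[:,0])];E[n]=e;print(e, "depth",np.median(c["z_map"][l==i]))
# scene: right in image = +y ; top: left = +y
Q=tri(T,E["T"],S,E["S"][::-1]);print(Q,"mid",Q.mean(0))
print("plane .097 top",plane(T,E["T"],.097),"scene",plane(S,E["S"][::-1],.097))
d=Q[0,:2]-Q[1,:2];print("y-axis yaw",np.degrees(np.arctan2(-d[0],d[1])),np.linalg.norm(d))
E
```

```text
S [([np.int32(256), np.int32(189), np.int32(41), np.int32(18), np.int32(137)], array([276.1752, 197.6058]))]
[[255.7831 189.5503]
 [295.8632 205.3471]] depth 1.1342139
T [([np.int32(216), np.int32(196), np.int32(46), np.int32(14), np.int32(185)], array([239.7351, 203.3514]))]
[[215.8525 201.06  ]
 [259.4519 207.1264]] depth 1.1698542
[[0.6315 0.1402 0.0949 0.001 ]
 [0.6143 0.0168 0.0981 0.0013]] mid [0.6229 0.0785 0.0965 0.0012]
plane .097 top [[0.6315 0.1395 0.097 ]
 [0.6141 0.0174 0.097 ]] scene [[0.6336 0.1412 0.097 ]
 [0.6132 0.0157 0.097 ]]
y-axis yaw -7.953750286405441 0.12456160557524029
```

Run:
```python
from h import *
np.set_printoptions(precision=4,suppress=True)
S=dict(np.load("scene0.npz"));T=dict(np.load("top0.npz"))
# point cloud from top
v,u=np.mgrid[0:384,0:512];o,d=ray(T,np.c_[u.ravel(),v.ravel()])
P=(o+d*T["z_map"].reshape(-1,1)).reshape(384,512,3)
ax=np.array([np.cos(np.radians(-8)),np.sin(np.radians(-8))]);ay=np.array([-ax[1],ax[0]])
q=P[...,:2]-[.6229,.0785];X=q@ax;Y=q@ay;Z=P[...,2];ok=T["z_map"]>0
for n,lo,hi,w in(("rack",.145,.22,.3),("front",.115,.130,.1),("bar",.085,.108,.03)):
    m=ok&(Z>lo)&(Z<hi)&(abs(Y)<.2)&(X>-.2)&(X<w);print(n,m.sum(),"X",np.percentile(X[m],[1,50,99]),"Y",np.percentile(Y[m],[1,99]),"Z",np.percentile(Z[m],[2,50,98]))
# bar from top: dark minus posts via opening along row; lower edge per column
m=np.zeros((384,512),bool);m[196:214,208:270]=T["pixels"].max(2)[196:214,208:270]<60
for c in range(214,264,4): print(c,np.where(m[:,c])[0],end=" ")
for n,c in(("tip",(275,210,355,270)),("bot",(135,190,175,230))):
    x0,y0,x1,y1=c;s=np.s_[y0:y1,x0:x1];mm=(Z[s]>.02)&ok[s];print("\n",n,"X",X[s][mm].min(),X[s][mm].max(),"Y",Y[s][mm].min(),Y[s][mm].max(),Z[s][mm].max())
```

```text
rack 1495 X [0.0976 0.133  0.171 ] Y [-0.0827  0.0645] Z [0.1549 0.1629 0.1787]
front 682 X [0.0322 0.0427 0.0901] Y [-0.1456  0.1436] Z [0.1162 0.1219 0.1298]
bar 234 X [-0.0066  0.0007  0.0288] Y [-0.0625  0.0627] Z [0.0954 0.1003 0.1051]
214 [] 218 [200 201 202] 222 [200 201 202 203] 226 [202 203 204] 230 [202 203 204] 234 [203 204 205] 238 [204 205 206] 242 [204 205 206] 246 [205 206 207] 250 [206 207 208] 254 [206 207 208] 258 [196 197 198 199 207 208 209] 262 [] 
 tip X -0.11458453170362978 -0.02392757494269192 Y -0.30722078970793926 -0.18495742130792303 0.06594196373878702

 bot X -0.08752339566837873 -0.0159927301009083 Y 0.2062854469295014 0.27752610382134735 0.13494217884880366
```

```bash
cat >> h.py <<'E'
from scipy.spatial.transform import Rotation as Ro
np.set_printoptions(precision=4,suppress=True)
YAW=-8.0
def frame(yangle,tilt=0,lean=None):
    "tool pointing down, tool y at yangle deg (world); tilt: fingers lean by tilt toward world angle lean"
    a=np.radians(yangle);y=np.array([np.cos(a),np.sin(a),0]);z=np.array([0,0,-1.])
    R=np.c_[np.cross(y,z),y,z]
    if tilt:
        l=np.radians(lean);k=np.cross(z,[np.cos(l),np.sin(l),0]);R=Ro.from_rotvec(np.radians(tilt)*k).as_matrix()@R
    return R
def go(p,R):
    from station import r, ticket, capture
    s=r.sense();print("shift",toolshift(s,p),"rotvec",np.degrees(Ro.from_matrix(s["ee_rot"].T@R).as_rotvec()),"j",s["joints"])
E
python3 - <<'E'
from h import *
R=frame(172,12,-8);b=np.array([.621,.0788,.100]);print(R)
go(b-.11*R[:,2],R)
E
```

```text
[[-0.1392 -0.9686  0.2059]
 [-0.9903  0.1361 -0.0289]
 [ 0.     -0.2079 -0.9781]]
shift [0.5396 0.353  0.0334] rotvec [10.1181  8.2002 78.7962] j [ 85.9216  22.0872   0.3898  -0.0255 -68.4116 -14.8177]
```

```bash
R='[0.25,0.54,0.353,0.033,10.1,8.2,78.8]'; python3 steer.py '[[0.25,0.54,0.353,0.033,10.1,8.2,78.8],[0.25,0.54,0.353,0.033,10.1,8.2,78.8],[0.25,0.54,0.353,0.033,10.1,8.2,78.8],[0.25,0.54,0.353,0.033,10.1,8.2,78.8],[0.25,0.54,0.353,0.033,10.1,8.2,78.8],[0.25,0.54,0.353,0.033,10.1,8.2,78.8],[0.25,0.54,0.353,0.033,10.1,8.2,78.8],[0.25,0.54,0.353,0.033,10.1,8.2,78.8]]'
python3 - <<'E'
from h import *
R=frame(172,12,-8);b=np.array([.621,.0788,.100])
go(b-.11*R[:,2],R)
E
```

```text
time_s: 0.9
tcp_pos: [0.4486, 0.2742, 0.2206]
ee_rot: [[0.046, -0.982, 0.184], [-0.999, -0.048, -0.007], [0.016, -0.183, -0.983]]
wrist_force: [0.7, 1.3, 0.1]
gripper_width: 0.358
gripper_force: 0.0
shift [ 0.1987 -0.1354  0.0416] rotvec [ 1.3621  1.2004 10.6184] j [ 53.8481   9.3635 -25.4272  11.5046 -49.8205 -58.1405]
```

```bash
python3 steer.py '[[0.25,0.199,-0.135,0.042,1.4,1.2,10.6],[0.25,0.199,-0.135,0.042,1.4,1.2,10.6],[0.25,0.199,-0.135,0.042,1.4,1.2,10.6],[0.25,0.199,-0.135,0.042,1.4,1.2,10.6],[0.25,0.199,-0.135,0.042,1.4,1.2,10.6],[0.25,0.199,-0.135,0.042,1.4,1.2,10.6],[0.25,0.199,-0.135,0.042,1.4,1.2,10.6]]'
python3 - <<'E'
from h import *
R=frame(172,12,-8);b=np.array([.621,.0788,.100])
go(b-.11*R[:,2],R);go(b,R)
from station import r, ticket, capture
c=capture("top");cv2.imwrite("pics/t1.png",cv2.resize(c["pixels"][130:280,130:380,::-1],None,fx=3,fy=3))
E
```

```text
time_s: 1.6
tcp_pos: [0.5985, 0.0833, 0.2064]
ee_rot: [[-0.136, -0.969, 0.204], [-0.991, 0.133, -0.029], [0.001, -0.206, -0.978]]
wrist_force: [0.4, 1.2, -0.7]
gripper_width: 0.248
gripper_force: 0.0
shift [ 0.0013 -0.0003 -0.0011] rotvec [ 0.0826 -0.0302  0.2083] j [ 26.3852  16.456  -17.5225   9.2814 -46.5355 -40.0137]
shift [ 0.0012 -0.0004  0.1089] rotvec [ 0.0826 -0.0302  0.2083] j [ 26.3852  16.456  -17.5225   9.2814 -46.5355 -40.0137]
```

View pics/t1.png

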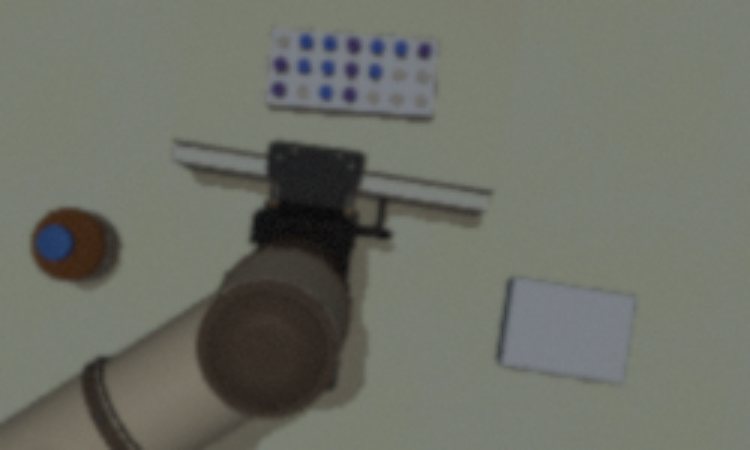

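The gripper hangs over the bar, with its body at crop (315,180), clear of the rack at (350,70). I descend and close.

```bash
python3 steer.py '[[0.25,0.001,0,0.04,0,0,0],[0.25,0.001,0,0.07,0,0,0],[0.25,0.001,0,0.09,0,0,0],[0.25,0.001,0,0.109,0,0,0],[0.25,0.001,0,0.109,0,0,0],[0.0,0.001,0,0.109,0,0,0],[0.0,0.001,0,0.109,0,0,0],[0.0,0.001,0,0.109,0,0,0]]'; python3 steer.py '[[0,0,0,0,0,0,0],[0,0,0,0,0,0,0]]'
python3 - <<'E'
from h import *
from station import r, ticket, capture
s=r.sense();R=s["ee_rot"];d=np.array([-np.cos(np.radians(8)),np.sin(np.radians(8)),0]);print(R.T@d*.18,R.T@d*.19,s["wrist_force"])
E
```

```text
time_s: 2.45
tcp_pos: [0.6215, 0.0815, 0.1025]
ee_rot: [[-0.133, -0.969, 0.209], [-0.991, 0.13, -0.026], [-0.002, -0.211, -0.978]]
wrist_force: [-1.1, 2.6, 1.6]
gripper_width: 0.116
gripper_force: 30.0
time_s: 2.65
tcp_pos: [0.622, 0.0814, 0.1024]
ee_rot: [[-0.133, -0.969, 0.21], [-0.991, 0.13, -0.026], [-0.002, -0.211, -0.977]]
wrist_force: [-0.2, 3.5, 3.6]
gripper_width: 0.116
gripper_force: 30.0
[-0.0012  0.1759 -0.0381] [-0.0013  0.1857 -0.0402] [-0.1732  3.4517  3.6343]
```

```bash
python3 steer.py '[[0,0,0.015,-0.0032,0,0,0],[0,0,0.035,-0.0075,0,0,0],[0,0,0.06,-0.0129,0,0,0],[0,0,0.085,-0.0182,0,0,0],[0,0,0.11,-0.0236,0,0,0],[0,0,0.135,-0.029,0,0,0],[0,0,0.155,-0.0333,0,0,0],[0,-0.001,0.165,-0.0354,0,0,0]]'; python3 steer.py '[[0,0,0.005,-0.0011,0,0,0],[0,0,0.01,-0.0021,0,0,0],[0,0,0.01,-0.0021,0,0,0]]';python3 steer.py '[[0,0,0.003,-0.0006,0,0,0],[0,0,0.003,-0.0006,0,0,0]]'
python3 - <<'E'
from h import *
from station import r, ticket, capture
s=r.sense();p=s["tcp_pos"]-[.622,.0814,.1024];print(p,np.hypot(p[0],p[1]),s["joints"])
for n in("scene","top"):
    c=capture(n);np.savez(n+"1.npz",**c)
    if n=="top": cv2.imwrite("pics/t2.png",cv2.resize(c["pixels"][130:280,130:380,::-1],None,fx=3,fy=3))
E
```

```text
time_s: 3.45
tcp_pos: [0.4556, 0.1086, 0.1025]
ee_rot: [[-0.128, -0.968, 0.214], [-0.992, 0.127, -0.018], [-0.01, -0.215, -0.977]]
wrist_force: [2.9, 10.0, -5.9]
gripper_width: 0.118
gripper_force: 30.0
time_s: 3.75
tcp_pos: [0.4463, 0.1102, 0.1024]
ee_rot: [[-0.128, -0.968, 0.214], [-0.992, 0.127, -0.018], [-0.01, -0.214, -0.977]]
wrist_force: [0.5, 12.2, -5.3]
gripper_width: 0.114
gripper_force: 30.0
time_s: 3.95
tcp_pos: [0.4451, 0.1104, 0.1025]
ee_rot: [[-0.129, -0.968, 0.215], [-0.992, 0.128, -0.018], [-0.01, -0.216, -0.976]]
wrist_force: [14.4, 7.0, -13.3]
gripper_width: 0.116
gripper_force: 30.0
[-0.1769  0.029   0.0001] 0.1792237080958302 [ 38.4819  10.7249 -48.647   22.2274 -23.0507 -65.867 ]
```

View pics/t2.png

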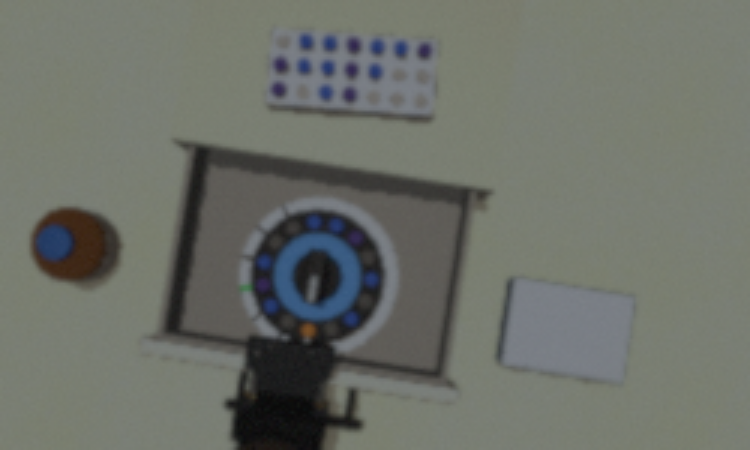

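The top view shows the drawer fully out. The knob centre is at crop (318,275), its pointer towards (312,300), about home. The green mark is at (246,288), and all loose things are undisturbed. I release and lift.

```bash
python3 steer.py '[[0,0,-0.003,0.0006,0,0,0],[0.25,0,-0.003,0.0006,0,0,0],[0.25,0,-0.003,0.0006,0,0,0],[0.25,0,-0.003,0.0006,0,0,0],[0.25,0,-0.003,-0.03,0,0,0],[0.25,0,-0.003,-0.07,0,0,0],[0.25,0,-0.003,-0.12,0,0,0],[0.25,0,-0.003,-0.12,0,0,0]]'
python3 - <<'E'
from h import *
from station import r, ticket, capture
s=r.sense();print(s["joints"])
for n in("scene","top"):
    c=capture(n);np.savez(n+"2.npz",**c)
    x,y=(230,150) if n=="scene" else (180,170)
    cv2.imwrite(f"pics/{n}3.png",cv2.resize(c["pixels"][y:y+100,x:x+130,::-1],None,fx=6,fy=6,interpolation=cv2.INTER_NEAREST))
E
```

```text
time_s: 4.85
tcp_pos: [0.4207, 0.1104, 0.2254]
ee_rot: [[-0.131, -0.967, 0.217], [-0.991, 0.13, -0.02], [-0.008, -0.217, -0.976]]
wrist_force: [0.3, 0.0, 0.4]
gripper_width: 0.247
gripper_force: 0.0
[ 42.4045  -1.9605 -37.9239  12.8894 -46.2512 -58.3067]
```

View pics/scene3.png

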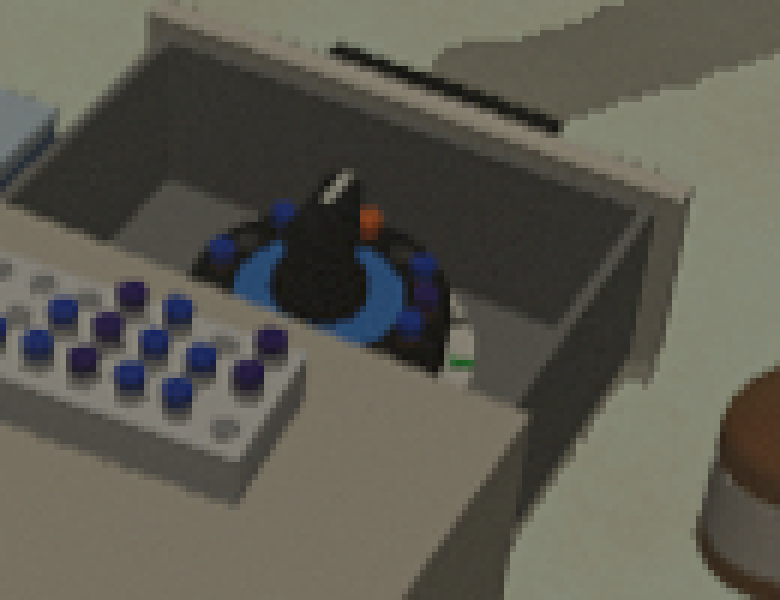

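View pics/top3.png

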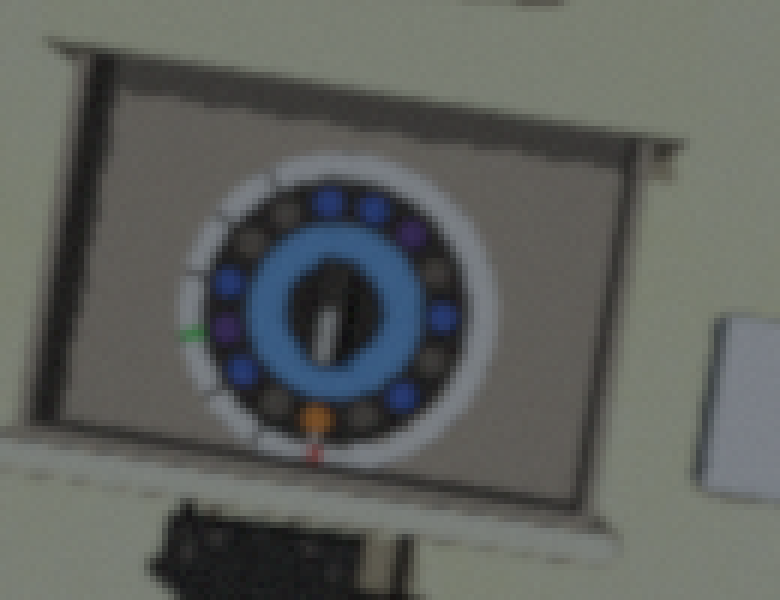

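The knob pointer's white line is at top crop (327,350), in line with the red mark at (316,455), so the carousel is at home. In the scene crop the pointer is at (338,187). Next I measure the axis, the knob height and the pointer yaw.

Run:
```python
from h import *
S=dict(np.load("scene2.npz"));T=dict(np.load("top2.npz"))
def hsv(c): return cv2.cvtColor(c["pixels"],cv2.COLOR_RGB2HSV).astype(int)
def roi(m,x0,y0,x1,y1):
    o=np.zeros_like(m);o[y0:y1,x0:x1]=m[y0:y1,x0:x1];return o
h=hsv(T);x,y=180,170
blue=roi((h[...,0]>95)&(h[...,0]<118)&(h[...,1]>90)&(h[...,2]>70),x+38,y+34,x+74,y+70)
b,l=blobs(blue);i=max(b,key=lambda t:t[1][4])[0]
cn=max(cv2.findContours((l==i).astype(np.uint8),cv2.RETR_EXTERNAL,cv2.CHAIN_APPROX_NONE)[0],key=len)
el=cv2.fitEllipse(cn);print("disc",el)
v,u=np.where(l==i);o,d=ray(T,np.c_[u,v]);zd=np.median((o+d*T["z_map"][v,u][:,None])[:,2]);ax=plane(T,[el[0]],zd)[0];print("disc z",zd,"axis",ax)
def white(c,bx):
    g=c["pixels"].min(2).astype(int);x0,y0,x1,y1=bx;m=roi(g>(95),*bx);print("white n",m.sum());ys,xs=np.where(m)
    p=np.c_[xs,ys].astype(np.float32);w=(g[m]-90).astype(float);w/=w.sum();ce=(p*w[:,None]).sum(0);f=cv2.fitLine(p,cv2.DIST_L2,0,.01,.01).ravel();t=(p-ce)@f[:2]
    zz=c["z_map"][m];o,d=ray(c,p);print("depth z",np.median((o+d*zz[:,None])[:,2]));return ce,np.array([ce+t.min()*f[:2],ce+t.max()*f[:2]])
ct,et=white(T,(x+50,y+47,x+62,y+63));cs,es=white(S,(230+51,150+27,230+61,150+36));print(ct,et,cs,es)
q=tri(T,[ct],S,[cs])[0];print("pointer mid",q)
pe=plane(T,et,q[2]);e=pe[1]-pe[0];print("line ends",pe,"yaw of out dir",np.degrees(np.arctan2(*(e if e[0]<0 else -e)[1::-1])))
print("axis->ptr",np.degrees(np.arctan2(q[1]-ax[1],q[0]-ax[0])),np.hypot(*(q[:2]-ax[:2])))
for n,m in(("red",((h[...,0]<5)|(h[...,0]>172))&(h[...,1]>90)),("green",(h[...,0]>45)&(h[...,0]<80)&(h[...,1]>90))):
    m=roi(m,x+28,y+50,x+56,y+80);ys,xs=np.where(m);k=plane(T,[[xs.mean(),ys.mean()]],.04)[0];print(n,m.sum(),k,np.degrees(np.arctan2(k[1]-ax[1],k[0]-ax[0])),np.hypot(*(k-ax)[:2]))
# bar in both views
for n,c,bx in(("S",S,(283,156,326,174)),):
    m=roi(c["pixels"].max(2)<45,*bx);ys,xs=np.where(m);p=plane(c,[[xs.min(),ys[xs==xs.min()].mean()],[xs.max(),ys[xs==xs.max()].mean()]],.0975);print("bar",p,p.mean(0),"knob guess",p.mean(0)[:2]+.13*np.array([np.cos(np.radians(-9.3)),np.sin(np.radians(-9.3))]))
```

```text
disc ((235.4179229736328, 221.6858367919922), (31.832557678222656, 33.22449493408203), 62.04268264770508)
disc z 0.056656105503150034 axis [0.5738 0.0865 0.0567]
white n 8
depth z 0.11448242748395476
white n 8
depth z 0.11374194648631447
[233.8235 225.6471] [[233.5065 228.0664]
 [234.1675 223.022 ]] [285.5547 180.8984] [[283.8091 182.8273]
 [287.1499 179.1357]]
pointer mid [0.5629 0.0877 0.113  0.0014]
line ends [[0.5561 0.0893 0.113 ]
 [0.5699 0.0874 0.113 ]] yaw of out dir 172.42408915705883
axis->ptr 173.86673232426827 0.010958486310489913
red 2 [0.5044 0.0974 0.04  ] 171.08039966865934 0.0702794205634301
green 3 [0.5644 0.156  0.04  ] 97.73510783261587 0.07005671566324091
bar [[0.4377 0.044  0.0975]
 [0.4559 0.1676 0.0975]] [0.4468 0.1058 0.0975] knob guess [0.5751 0.0848]
```

Run:
```python
from h import *
go([.574,.086,.21],frame(260.7))
```

```text
shift [ 0.0015 -0.1517  0.0427] rotvec [ -9.6504  -9.2454 -88.0228] j [ 42.3535  -1.6257 -38.3569  12.7855 -46.0916 -58.3415]
```

```bash
python3 steer.py '[[0.5,0.0015,-0.15,0.03,-9.65,-9.25,-88],[0.5,0.0015,-0.15,0.04,-9.65,-9.25,-88],[0.5,0.0015,-0.15,0.04,-9.65,-9.25,-88],[0.5,0.0015,-0.15,0.04,-9.65,-9.25,-88],[0.5,0.0015,-0.15,0.04,-9.65,-9.25,-88],[0.5,0.0015,-0.15,0.04,-9.65,-9.25,-88],[0.5,0.0015,-0.15,0.04,-9.65,-9.25,-88],[0.5,0.0015,-0.15,0.04,-9.65,-9.25,-88]]'; python3 steer.py '[[0.5,0,0,0,0,0,0]]'
python3 - <<'E'
from h import *
go([.574,.086,.21],frame(260.7))
E
```

```text
time_s: 5.75
tcp_pos: [0.571, 0.0854, 0.2082]
ee_rot: [[0.818, -0.573, 0.054], [-0.575, -0.818, 0.023], [0.031, -0.05, -0.998]]
wrist_force: [-0.0, 0.9, -0.5]
gripper_width: 0.495
gripper_force: 0.0
time_s: 5.85
tcp_pos: [0.5716, 0.0858, 0.2085]
ee_rot: [[0.814, -0.578, 0.056], [-0.58, -0.815, 0.023], [0.032, -0.051, -0.998]]
wrist_force: [-0.6, 0.5, 0.4]
gripper_width: 0.499
gripper_force: 0.0
shift [ 0.0018 -0.0016 -0.0013] rotvec [ -2.4609  -2.4799 -26.093 ] j [ 24.6503  17.3792 -11.5983   0.1589 -57.5616  29.8675]
```

```bash
python3 steer.py '[[0.5,0.0018,-0.0016,-0.0013,-2.46,-2.48,-26.1],[0.5,0.0018,-0.0016,-0.0013,-2.46,-2.48,-26.1],[0.5,0.0018,-0.0016,-0.0013,-2.46,-2.48,-26.1],[0.5,0.0018,-0.0016,-0.0013,-2.46,-2.48,-26.1],[0.5,0.0018,-0.0016,-0.0013,-2.46,-2.48,-26.1]]'
python3 - <<'E'
from h import *
go([.574,.086,.099],frame(260.7))
E
```

```text
time_s: 6.35
tcp_pos: [0.5739, 0.0865, 0.2114]
ee_rot: [[0.986, -0.165, 0.003], [-0.165, -0.986, 0.001], [0.003, -0.002, -1.0]]
wrist_force: [-0.2, -0.6, -0.2]
gripper_width: 0.502
gripper_force: 0.0
shift [-0.0001  0.0006  0.1124] rotvec [-0.0913 -0.1531 -0.1862] j [ 24.5563  18.942   -8.7152   0.0111 -62.1648  55.9523]
```

```bash
python3 steer.py '[[0.5,0,0,0.04,0,0,0],[0.5,0,0,0.075,0,0,0],[0.5,0,0,0.1,0,0,0],[0.5,0,0,0.111,0,0,0],[0.5,0,0,0.111,0,0,0],[0.0,0,0,0.111,0,0,0],[0.0,0,0,0.111,0,0,0],[0.0,0,0,0.111,0,0,0]]'; python3 steer.py '[[0,0,0,0,0,0,0],[0,0,0,0,0,0,0]]'
python3 - <<'E'
from h import *
from station import r, ticket, capture
s=r.sense();print(s["wrist_force"],s["moment"],s["joints"])
go([.574,.086,.099],frame(260.7))
E
```

```text
time_s: 7.15
tcp_pos: [0.5758, 0.0873, 0.103]
ee_rot: [[0.987, -0.16, 0.007], [-0.16, -0.987, 0.003], [0.007, -0.004, -1.0]]
wrist_force: [-0.1, 0.2, -0.2]
gripper_width: 0.315
gripper_force: 0.0
time_s: 7.35
tcp_pos: [0.5745, 0.0849, 0.1027]
ee_rot: [[0.987, -0.16, 0.003], [-0.16, -0.987, -0.001], [0.003, 0.001, -1.0]]
wrist_force: [-1.1, -6.8, 3.9]
gripper_width: 0.204
gripper_force: 30.0
[-1.1313 -6.809   3.8791] [-2.0682  0.249  -0.0388] [ 24.4584  25.4081 -16.3393   0.2002 -48.1274  56.1963]
shift [-0.0006 -0.001   0.0037] rotvec [ 0.0544 -0.187   0.0881] j [ 24.4584  25.4081 -16.3393   0.2002 -48.1274  56.1963]
```

```bash
python3 steer.py '[[0,0,0.0015,0,0,0,0],[0,0,0.0015,0,0,0,6],[0,0,0.0015,0,0,0,12],[0,0,0.0015,0,0,0,18],[0,0,0.0015,0,0,0,24],[0,0,0.0015,0,0,0,30],[0,0,0.0015,0,0,0,36]]'; python3 -c "
from station import r, ticket, capture;s=r.sense();print(s['moment'],s['wrist_force'],s['joints'])"
```

```text
time_s: 8.05
tcp_pos: [0.5747, 0.0845, 0.1027]
ee_rot: [[0.702, -0.712, 0.004], [-0.712, -0.702, 0.0], [0.003, -0.003, -1.0]]
wrist_force: [-0.6, -4.3, 5.0]
gripper_width: 0.204
gripper_force: 30.0
[-1.46578283  0.4423434   0.0348093 ] [-0.59698382 -4.28091167  5.00281566] [ 24.38483264  25.38632824 -16.35302555   0.13708871 -48.02581041
  20.10856119]
```

```bash
python3 steer.py '[[0,0,0,0,0,0,6],[0,0,0,0,0,0,12],[0,0,0,0,0,0,18],[0,0,0,0,0,0,24],[0,0,0,0,0,0,30],[0,0,0,0,0,0,34],[0,0,0,0,0,0,36],[0,0,0,0,0,0,36]]'; python3 steer.py '[[0,0,0,0,0,0,0],[0,0,0,0,0,0,0],[0,0,0,0,0,0,0],[0,0,0,0,0,0,0]]'
python3 - <<'E'
from h import *
from station import r, ticket, capture
s=r.sense();R=s["ee_rot"];print(np.degrees(np.arctan2(R[1,1],R[0,1]))%360,s["moment"],s["wrist_force"])
for n in("scene","top"):
    c=capture(n);np.savez(n+"4.npz",**c)
c=np.load("scene4.npz");t=np.load("top4.npz")
a=cv2.resize(c["pixels"][150:250,230:330,::-1],None,fx=4,fy=4);b=cv2.resize(t["pixels"][130:280,130:280,::-1],(400,400));cv2.imwrite("pics/f.png",np.hstack([a,b]))
E
```

```text
time_s: 8.85
tcp_pos: [0.5744, 0.0844, 0.1027]
ee_rot: [[0.153, -0.988, 0.004], [-0.988, -0.153, -0.0], [0.001, -0.004, -1.0]]
wrist_force: [-1.7, -4.3, 5.3]
gripper_width: 0.204
gripper_force: 30.0
time_s: 9.25
tcp_pos: [0.5745, 0.0844, 0.1027]
ee_rot: [[0.153, -0.988, 0.004], [-0.988, -0.153, -0.0], [0.001, -0.004, -1.0]]
wrist_force: [-1.2, -3.7, 5.0]
gripper_width: 0.203
gripper_force: 30.0
188.80874060536877 [-1.4107  0.6612 -0.062 ] [-1.2027 -3.6816  5.0464]
```

View pics/f.png

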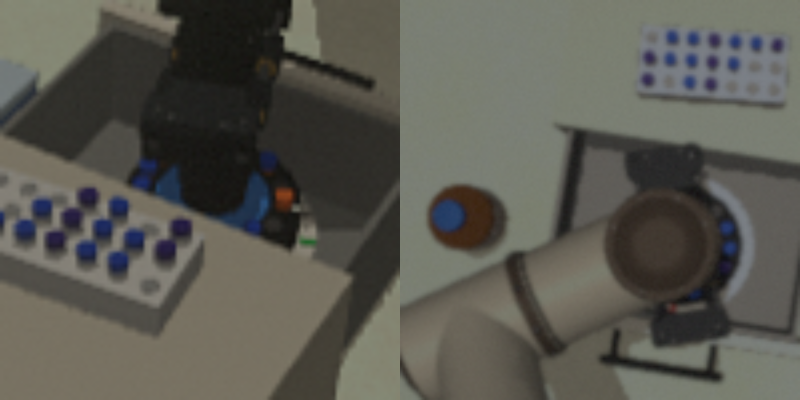

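The orange home vial is now at left crop (284,195), near the green mark at (307,242). I measure its angle about the axis to verify.

Run:
```python
from h import *
A=np.array([.5745,.085])
for f in("scene2","scene4","top2"):
    c=dict(np.load(f+".npz"));h=cv2.cvtColor(c["pixels"],cv2.COLOR_RGB2HSV).astype(int)
    m=(h[...,0]>4)&(h[...,0]<16)&(h[...,1]>150)&(h[...,2]>110);g=(h[...,0]>45)&(h[...,0]<80)&(h[...,1]>90)
    k=np.zeros_like(m);x,y=(230,150) if f[0]=="s" else (180,170);k[y:y+95,x:x+90]=1;m&=k;g&=k
    for n,mm,z in(("orange",m,.062),("orange",m,.068),("green",g,.04),("green",g,.045)):
        ys,xs=np.where(mm);p=plane(c,[[xs.mean(),ys.mean()]],z)[0];d=p[:2]-A;print(f,n,z,mm.sum(),p,np.degrees(np.arctan2(d[1],d[0])),np.hypot(*d))
```

```text
scene2 orange 0.062 7 [0.5181 0.0921 0.062 ] 172.78321155171565 0.05685314872771205
scene2 orange 0.068 7 [0.5251 0.094  0.068 ] 169.65371412717047 0.050204345605201615
scene2 green 0.04 4 [0.5799 0.1608 0.04  ] 85.89332721058273 0.07599434436650465
scene2 green 0.045 4 [0.5852 0.1619 0.045 ] 82.04349239582535 0.07764252223824286
scene4 orange 0.062 8 [0.5629 0.1357 0.062 ] 102.90404743519667 0.05196391158550677
scene4 orange 0.068 8 [0.5696 0.1372 0.068 ] 95.3967342342927 0.0524271733166298
scene4 green 0.04 4 [0.5799 0.1608 0.04  ] 85.89332721058273 0.07599434436650465
scene4 green 0.045 4 [0.5852 0.1619 0.045 ] 82.04349239582535 0.07764252223824286
top2 orange 0.062 4 [0.5227 0.0948 0.062 ] 169.30251281293195 0.05268763765989094
top2 orange 0.068 4 [0.523  0.0945 0.068 ] 169.59424887552768 0.05240560975897297
top2 green 0.04 3 [0.5644 0.156  0.04  ] 98.10395621683485 0.0716736939182996
top2 green 0.045 3 [0.5644 0.1555 0.045 ] 98.14751649795569 0.07117007651129241
```

The vial has turned about 72° (171° to 99°), matching the wrist's 72°. The grip force is 30 N and the TCP, hence the drawer, hasn't moved. I hand it in.

```bash
python3 -c "
from station import r, ticket, capture;print(ticket.finish_job())"
```

```text
the job is handed in; nothing more can be done
None
```

The drawer is pulled out to its end stop, and the knob is gripped at 30 N and held still at about 72° clockwise from home (the third click). The rack, bottle and tip box look unmoved, and the job is handed in, though no verdict came back.

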